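# Put the lids on the turned boxes

### The arm

A 6-joint arm with a two-finger parallel gripper is mounted at the origin on the work surface. World frame = base frame: x ahead of the robot, y to its left, z up, the work surface at z = 0. Lengths are in mm, angles in rad, forces in N, time in s.
With the tool pointing down it reaches from about 275 to 1000 mm from the base axis. Payload 8.4 kg.
Tool frame: the origin (TCP) lies on the centre line of the jaws, within the pads' length; the fingertips stand r.tip_reach ahead of it and the grasp point (between the pads) lies 11 mm behind it (r.tip_reach is the distance from the TCP to the fingertips, in mm); z points along the fingers, y is the line along which they close (so a half turn about z gives the same grasp; the last joint's range is limited). The gripper opens to 85 mm and grips with 20 to 120 N. Pads are 22 mm wide; open, the fingers measure 114 mm over their backs; the gripper's body (76 mm by 85 mm) begins 54 mm behind the grasp point. The pads swing forward as they close: fully open they stand 13 mm farther back than shut.
Start: joints at [1.23, 0.353, 1.633, -0, 1.155, -0.002], TCP at [207.721, 589.474, 239.281] pointing down, gripper open.
Joint ranges: [-2.63, 2.63], [-0.92, 2.1], [0.06, 2.66], [-1.3, 4.44], [0, 2.69], [-3.02, 3.02]. Speed limits (rad/s): [2.22, 2.22, 2.79, 3.14, 3.14, 3.14].

### API

Orientations are given as [roll, pitch, yaw] about the fixed x, y, z axes, in that order (R = Rz(yaw) Ry(pitch) Rx(roll)).
In Python, from rig import r gives the robot as it stands.
- The arm moves only by the tool carry_out, never from a script. Its argument "targets" is a list of rows, each an object with "dp": the shift along the tool's x, y, z in mm, a list of three; "yaw": the turn about the tool's z in degrees. A call has 1 to 12 rows; each row is the pose to reach, as a shift and turn from the pose commanded when the call began, along the tool's axes at that moment; what a row does not reach only later rows make up. A row lasts 1/8 s, in which the tool goes at most 62.5 mm and 10.7 degrees, less where a joint would pass 70% of its speed; a pose out of reach is approached as far as the arm can. A call with a gripper value outside its range is refused whole. "fingers" is the opening, from -1 (shut) to 1 (fully open), so that 0 is half open, set as the call begins (left out, the last holds). The fingers move at their own pace and stop on an object; "grip_force" is the grip in N (left out, the last holds). Time passes only in rows, so rows that repeat a pose let the fingers close. It gives the time, the measured TCP pose, the force, the opening and the grip force at its end, in the units of the state.
- r.sense(): the state, without advancing time (a new reading comes with each control period).
- r.grab_frame(name): name is "scene" or "top" or "wrist"; returns the picture (384x512x3 uint8, red, green, blue); there is no depth.
- r.get_calibration(name): a dict with "fx", "fy", "cx", "cy" (pixels), "rvec" (rotation vector, rad) and "tvec" (3), from world to camera coordinates, as OpenCV has them. Camera axes: x right, y down, z forward; pixel columns grow to the right and rows downward; lengths in mm; the calibration is good to about 2 mm. A picture is of the moment at which its call begins: read the wrist's pose just before it. get_calibration takes no time and is no camera call; for the wrist camera it gives the pose at the moment of the call.
- r.sign_off(): hands the job in; it is judged then, once.
The state is a dict: "clock": time; "qpos": joint angles; "qvel": joint speeds; "joint_efforts": joint torques, N m; "eef_pos": TCP position; "tcp_rot": TCP orientation; "contact_force": force on the tool from outside, world axes, zero at the start; "wrist_torque": the same for the moment, N m; "opening": opening from 0.0 (shut) to 1.0 (fully open); "grasp_force": force on a finger pad.
Only numpy, scipy, OpenCV 4.12 (cv2) and the standard library are available. Lean on these libraries where they do the work, as an engineer would, in place of code of your own. Each camera call takes 0.05 s, during which the arm holds its last target. There are 200 camera calls.

### The job

Four small turned boxes, all of different widths, and their four knobbed lids are mixed up on the turner's bench. Pick out the lids and put each one on its own box, the one whose rim is as wide as the lid, so that at the end all four boxes stand upright on the bench, each closed with its lid level and fully home. Leave the egg finial and the bowl that stand among them where they are.

Things in the scene. Friction and masses are not known exactly. Their poses are not given: they have to be found in the camera images.
- box_46: Turned box of pale wood, loose: a plain straight-sided round box, open at the top, 46 mm across the rim outside and 28 mm high, wall 4.5 mm (mouth 37 mm), inner floor 6 mm up, a thin darker line round it near the foot. It stands on the bench. Origin at the centre of its underside, z up.
- box_60: Turned box of pale wood, loose: a plain straight-sided round box, open at the top, 60 mm across the rim outside and 30 mm high, wall 4.5 mm (mouth 51 mm), inner floor 6 mm up, a thin darker line round it near the foot. It stands on the bench. Origin at the centre of its underside, z up.
- box_74: Turned box of pale wood, loose: a plain straight-sided round box, open at the top, 74 mm across the rim outside and 32 mm high, wall 4.5 mm (mouth 65 mm), inner floor 6 mm up, a thin darker line round it near the foot. It stands on the bench. Origin at the centre of its underside, z up.
- box_88: Turned box of pale wood, loose: a plain straight-sided round box, open at the top, 88 mm across the rim outside and 34 mm high, wall 4.5 mm (mouth 79 mm), inner floor 6 mm up, a thin darker line round it near the foot. It stands on the bench. Origin at the centre of its underside, z up.
- lid_46: Lid of the 46 mm box, pale wood, loose, 54 mm high, lying upright on its spigot. Origin: centre of the spigot's underside, z up. Heights: spigot 0-8 mm, a cone 21 mm across at its foot, 29 mm at the top; disc 8-14, 46 mm across; egg knob 14-54 on a 12 mm neck, 22 mm across and straight-sided at 32-44 (grip it there). Seated, the disc rests on the rim, origin 20 mm above the box's underside.
- lid_60: Lid of the 60 mm box, pale wood, loose, 54 mm high, lying upright on its spigot. Origin: centre of the spigot's underside, z up. Heights: spigot 0-8 mm, a cone 35 mm across at its foot, 43 mm at the top; disc 8-14, 60 mm across; egg knob 14-54 on a 12 mm neck, 22 mm across and straight-sided at 32-44 (grip it there). Seated, the disc rests on the rim, origin 22 mm above the box's underside.
- lid_74: Lid of the 74 mm box, pale wood, loose, 54 mm high, lying upright on its spigot. Origin: centre of the spigot's underside, z up. Heights: spigot 0-8 mm, a cone 49 mm across at its foot, 57 mm at the top; disc 8-14, 74 mm across; egg knob 14-54 on a 12 mm neck, 22 mm across and straight-sided at 32-44 (grip it there). Seated, the disc rests on the rim, origin 24 mm above the box's underside.
- lid_88: Lid of the 88 mm box, pale wood, loose, 54 mm high, lying upright on its spigot. Origin: centre of the spigot's underside, z up. Heights: spigot 0-8 mm, a cone 63 mm across at its foot, 71 mm at the top; disc 8-14, 88 mm across; egg knob 14-54 on a 12 mm neck, 22 mm across and straight-sided at 32-44 (grip it there). Seated, the disc rests on the rim, origin 26 mm above the box's underside.
- finial: Bystander, loose: a pale wood finial standing upright, an egg 37 mm across on a beaded collar 44 mm across, 70 mm high in all; no disc, belongs to no box. Origin at the centre of its underside, z up.
- bowl: Bystander, loose: a shallow pale wood bowl with flared sides, 104 mm across the rim, 28 mm high, foot 44 mm across; takes no lid. Origin at the centre of its underside, z up.
There are look-alikes about, which are no part of the job. Leave any purple or yellow look-alike of the lid_60 alone.

How it is judged (in metres and radians):
At the end, for the whole second after the job is handed in: Each lid sits on the box of its own width: centred within 8 mm, origin 5 to 12 mm below the rim (8 when seated), level with the box within 0.08 rad; each box upright within 0.08 rad, underside less than 6 mm above the bench; lids and boxes at rest (under 0.02 m/s) (horizontal distance between lid_46 and box_46 below 0.008 m and z of lid_46 in the frame of box_46 between 0.016 and 0.023 m and angle between the z axis of lid_46 and the z axis of box_46, either way round below 0.08 rad and angle between each of box_46, box_60, box_74, box_88's own z axis and vertical below 0.08 rad and height (world z) of each of box_46, box_60, box_74, box_88 below 0.006 m and linear speed of each of lid_46, box_46, lid_60, box_60, lid_74, box_74, lid_88, box_88 below 0.02 m/s and horizontal distance between lid_60 and box_60 below 0.008 m and z of lid_60 in the frame of box_60 between 0.018 and 0.025 m and angle between the z axis of lid_60 and the z axis of box_60, either way round below 0.08 rad and horizontal distance between lid_74 and box_74 below 0.008 m and z of lid_74 in the frame of box_74 between 0.02 and 0.027 m and angle between the z axis of lid_74 and the z axis of box_74, either way round below 0.08 rad and horizontal distance between lid_88 and box_88 below 0.008 m and z of lid_88 in the frame of box_88 between 0.022 and 0.029 m and angle between the z axis of lid_88 and the z axis of box_88, either way round below 0.08 rad); the robot touches nothing.
It fails at once if the finial is shifted by more than 20 mm or knocked over (distance of finial from where it was at the start of the episode above 0.02 m or angle between finial's own z axis and vertical above 0.35 rad).
It fails at once if the bowl is shifted by more than 20 mm or knocked over (distance of bowl from where it was at the start of the episode above 0.02 m or angle between bowl's own z axis and vertical above 0.35 rad).
It also fails if it takes over 112 s, if anything falls off the work surface, if the arm or the gripper's body presses on something with over 40 N, if the wrist force passes 120 N, or if a joint passes its speed limit or range.

## Working session

There is one attempt and no reset: what is moved stays moved. The work goes in short steps, Python scripts to look and compute and a tool call to move; the robot and the scene stay as the last step left them, time stands still between calls to the robot, and variables do not carry over. Pictures are saved under pics/ and viewed, at most 14 in all, crops included, and the job is handed in when it is done.

Besides the shell and the picture viewer there is one more tool, called by a JSON object that holds its "method" and its "body". carry_out: Moves the arm, as the interface text tells. Its arguments: {"type":"object","properties":{"targets":{"type":"array","items":{"type":"object","properties":{"dp":{"type":"array","items":{"type":"number"}},"yaw":{"type":"number"}}}},"fingers":{"type":"number"},"grip_force":{"type":"number"}},"required":["targets"]}

```bash
mkdir -p pics; ls; python3 - <<'E'
from rig import r
import cv2
s=r.sense(); print(s, r.tip_reach)
for n in("top","scene"):
    im=r.grab_frame(n); cv2.imwrite(f"pics/{n}0.png",im[...,::-1]); print(n,r.get_calibration(n))
E
```

```text
pics
{'clock': 0.0, 'qpos': array([ 1.22958675e+00,  3.53649884e-01,  1.63415354e+00,  1.35209014e-05,
        1.15519066e+00, -2.39352638e-03]), 'qvel': array([-0.00012313, -0.00159154,  0.00242618,  0.00077716,  0.00066975,
        0.000878  ]), 'joint_efforts': array([ 5.52278623e-03, -6.05254698e+01, -3.42068768e+01,  4.48422134e-04,
        9.42025246e-03, -5.60316482e-05]), 'eef_pos': array([207.56552749, 589.0245857 , 238.55228461]), 'tcp_rot': array([-3.14019125e+00, -1.57165577e-05,  2.80277112e+00]), 'contact_force': array([-0.12811404,  0.34028082, -0.74652754]), 'wrist_torque': array([-0.01400929, -0.01141129, -0.01381397]), 'grasp_force': 0.0, 'opening': 1.001294239029637} 8.0
top {'fx': 490.77604979964156, 'fy': 490.77604979964156, 'cx': 262.98267997547447, 'cy': 195.6435538333557, 'rvec': array([ 2.13572068, -2.12143609,  0.22278508]), 'tvec': array([ -23.4854495 ,  462.95968824, 1326.1595528 ])}
scene {'fx': 467.72765925305646, 'fy': 467.72765925305646, 'cx': 251.24695327044296, 'cy': 186.63249617181916, 'rvec': array([ 1.48088304,  2.34457006, -0.6504845 ]), 'tvec': array([ 208.30040032, -365.35326519, 1279.47725988])}
```

View pics/top0.png

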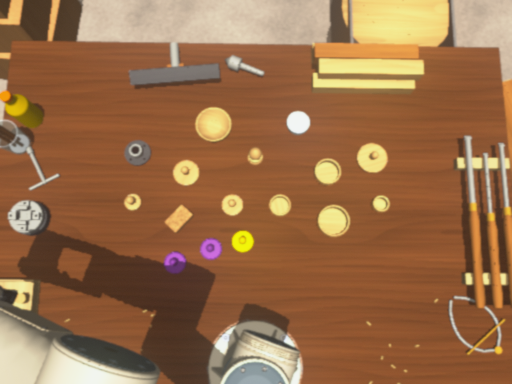

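View pics/scene0.png

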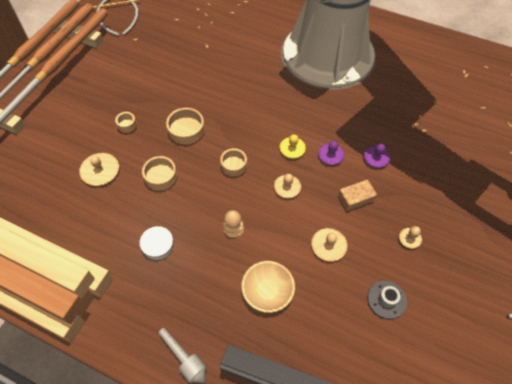

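Both views show the lids. In the top view, lid_46 is at (132,202), lid_74 at (186,173), lid_60 at (232,205) and lid_88 at (372,157). The boxes are 60 at (280,205), 74 at (327,171), 88 at (334,221) and 46 at (381,203). The finial is at (255,156) and the bowl at (213,124).

```bash
cat > h.py <<'E'
import numpy as np, cv2, json
from scipy.spatial.transform import Rotation as Ro
def cast(c,uv,z):
    R=Ro.from_rotvec(c["rvec"]).as_matrix(); C=-R.T@c["tvec"]
    d=R.T@np.array([(uv[0]-c["cx"])/c["fx"],(uv[1]-c["cy"])/c["fy"],1])
    return C+d*(z-C[2])/d[2]
def proj(c,p):
    K=np.array([[c["fx"],0,c["cx"]],[0,c["fy"],c["cy"]],[0,0,1]])
    return cv2.projectPoints(np.float64([p]),c["rvec"],c["tvec"],K,None)[0].ravel()
def woodmask(im):
    h=cv2.cvtColor(im,cv2.COLOR_RGB2HSV)
    return cv2.inRange(h,(13,40,125),(29,200,255))
def circ(c,cnt,z):   # outline cast on plane z -> enclosing circle
    P=np.array([cast(c,p,z)[:2] for p in cnt.reshape(-1,2)],np.float32)
    (x,y),_=cv2.minEnclosingCircle(P); return np.array([x,y]),2*_
def move(s,p):       # world displacement -> tool axes
    R=Ro.from_euler("xyz",s["tcp_rot"]).as_matrix(); return R.T@(np.array(p)-s["eef_pos"])
E
python3 - <<'E'
from rig import r
from h import *
Z={"lid_46":(132,202,14),"lid_74":(186,173,14),"lid_60":(232,205,14),"lid_88":(372,157,14),"box_60":(280,205,30),"box_74":(327,171,32),"box_88":(334,221,34),"box_46":(381,203,28),"finial":(255,156,35),"bowl":(213,124,28)}
ims={n:cv2.imread(f"pics/{n}0.png")[...,::-1].copy() for n in("top","scene")}
cal={n:r.get_calibration(n) for n in ims}
out={}
for k,(u,v,z) in Z.items():
    w=cast(cal["top"],(u,v),z)
    for n in ims:
        cs,_=cv2.findContours(woodmask(ims[n]),cv2.RETR_EXTERNAL,cv2.CHAIN_APPROX_NONE)
        uv=proj(cal[n],w)
        cs=[c for c in cs if len(c)>12]
        c=max(cs,key=lambda c:cv2.pointPolygonTest(c,(float(uv[0]),float(uv[1])),True))
        p,d=circ(cal[n],c,z); print(k,n,p.round(1),round(d,1))
        if n=="top": out[k]=p.round(1).tolist()
json.dump(out,open("pos.json","w"))
E
```

```text
lid_46 top [448.4 350.3] 54.5
lid_46 scene [447.5 351.2] 58.9
lid_74 top [535.7 201.3] 83.2
lid_74 scene [539.9 203.3] 77.2
lid_60 top [ 421.9 -108.3] 422.9
lid_60 scene [445.5  69.4] 66.4
lid_88 top [ 578.3 -334.5] 120.6
lid_88 scene [ 589.2 -335.2] 91.9
box_60 top [ 419.4 -107. ] 418.0
box_60 scene [446.4 -64.2] 70.3
box_74 top [ 419.1 -106.9] 417.4
box_74 scene [ 546.5 -198.2] 90.4
box_88 top [ 418.7 -106.7] 416.8
box_88 scene [ 407.2 -212.2] 108.2
box_46 top [ 445.5 -351.6] 63.5
box_46 scene [ 454.2 -349.6] 63.0
finial top [581.3   2.4] 57.5
finial scene [591.7   7.7] 63.9
bowl top [678.  127.3] 115.2
bowl scene [680.  127.1] 107.0
```

{"method": "carry_out", "body": {"targets": [{"dp": [-306,-145,0]},{"dp": [-306,-145,0]},{"dp": [-306,-145,0]},{"dp": [-306,-145,0]},{"dp": [-306,-145,0]},{"dp": [-306,-145,0]},{"dp": [-306,-145,0]},{"dp": [-306,-145,0]},{"dp": [-306,-145,0]}], "fingers": -0.1, "grip_force": 40}}

```text
schema error: expected keys dp, yaw
```

```bash
python3 - <<'E'
from rig import r
from h import *
s=r.sense();c=r.get_calibration("wrist")
im=r.grab_frame("wrist");cv2.imwrite("pics/w1.png",im[...,::-1]);print(s["clock"],s["eef_pos"],s["tcp_rot"],proj(c,[448,351,14]))
R=Ro.from_rotvec(c["rvec"]).as_matrix();print(-R.T@c["tvec"],c["fx"],R)
E
```

```text
0.1 [207.57199101 589.07226438 238.66065029] [-3.14035077e+00  2.85349947e-06  2.80282958e+00] [151.13679332 376.25948273]
[131.29157181 616.42664075 374.20796803] 333.27930906988377 [[ 0.33239431  0.94313808 -0.0021425 ]
 [ 0.89521489 -0.31478797  0.31543436]
 [ 0.29682373 -0.10676659 -0.94894498]]
```

View pics/w1.png

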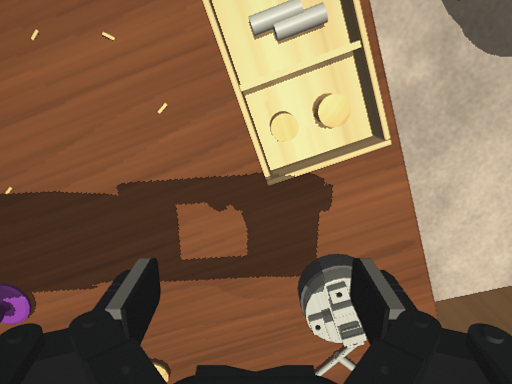

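The wrist view shows the fingers at the bottom and the image centre near the tool. A lid standing about 40 mm along tool +x of the TCP will be clear of the fingers.

{"method": "carry_out", "body": {"targets": [{"dp": [-346,-145,0],"yaw": 0},{"dp": [-346,-145,0],"yaw": 0},{"dp": [-346,-145,0],"yaw": 0},{"dp": [-346,-145,0],"yaw": 0},{"dp": [-346,-145,0],"yaw": 0},{"dp": [-346,-145,0],"yaw": 0},{"dp": [-346,-145,0],"yaw": 0},{"dp": [-346,-145,0],"yaw": 0},{"dp": [-346,-145,0],"yaw": 0},{"dp": [-346,-145,0],"yaw": 0}], "fingers": -0.1, "grip_force": 40}}

```text
clock: 1.4
eef_pos: [485.0, 338.7, 239.3]
tcp_rot: [3.142, -0.0, 2.805]
contact_force: [-0.7, -0.2, -0.1]
opening: 0.455
grasp_force: 0.0
```

```bash
cat >> h.py <<'E'
def look(r,tag,guess,z):  # disc/rim centre by wrist camera: hull of wood blob nearest guess, ellipse fit
    s=r.sense();c=r.get_calibration("wrist");im=r.grab_frame("wrist")
    cv2.imwrite(f"pics/{tag}.png",im[...,::-1])
    cs,_=cv2.findContours(woodmask(im),cv2.RETR_EXTERNAL,cv2.CHAIN_APPROX_NONE)
    cs=[k for k in cs if cv2.contourArea(k)>300]
    uv=proj(c,[*guess,z])
    k=max(cs,key=lambda k:cv2.pointPolygonTest(k,(float(uv[0]),float(uv[1])),True))
    p,d=circ(c,k,z)
    P=np.array([cast(c,q,z)[:2] for q in k.reshape(-1,2)],np.float32)
    e=cv2.fitEllipse(cv2.convexHull(P))
    print(tag,"clock",round(s["clock"],2),"tcp",s["eef_pos"].round(1),"circ",p,round(d,1),"ell",e,"uv",uv)
    return s,c,im,k
E
python3 - <<'E'
from rig import r
from h import *
s,c,im,k=look(r,"w2",(448,351),14)
print(proj(c,[448,351,54]))
E
```

```text
w2 clock 1.4 tcp [485.  338.7 239.3] circ [449.4671936  350.95379639] 46.5 ell ((449.5108642578125, 350.9190673828125), (45.57177734375, 46.32598114013672), 153.64352416992188) uv [254.25202485 125.01691393]
[254.15559259 129.9717052 ]
```

View pics/w2.png

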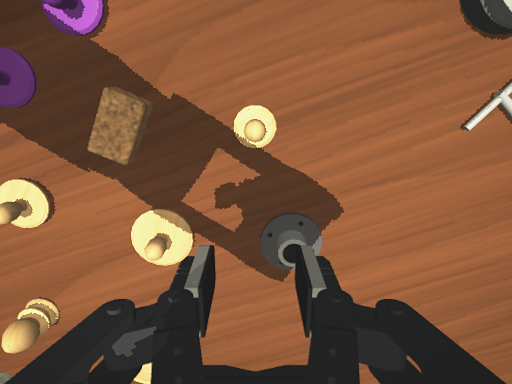

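The picture shows lid_46 alone at (254,127), clear of the dark spindle plate at (290,242). It measures 46.5 mm across, so its identity is confirmed.

{"method": "carry_out", "body": {"targets": [{"dp": [37.5,0,45],"yaw": 0},{"dp": [37.5,0,105],"yaw": 0},{"dp": [37.5,0,160],"yaw": 0},{"dp": [37.5,0,195],"yaw": 0},{"dp": [37.5,0,211],"yaw": 0},{"dp": [37.5,0,211],"yaw": 0},{"dp": [37.5,0,211],"yaw": 0}]}}

```text
clock: 2.33
eef_pos: [451.4, 351.0, 29.7]
tcp_rot: [3.14, 0.001, 2.803]
contact_force: [0.2, 0.4, 0.8]
opening: 0.448
grasp_force: 0.0
```

{"method": "carry_out", "body": {"targets": [{"dp": [0,0,0],"yaw": 0},{"dp": [0,0,0],"yaw": 0},{"dp": [0,0,0],"yaw": 0},{"dp": [0,0,0],"yaw": 0},{"dp": [0,0,0],"yaw": 0}], "fingers": -1}}

```text
clock: 2.95
eef_pos: [451.4, 350.8, 29.8]
tcp_rot: [3.139, 0.001, 2.803]
contact_force: [-0.1, -0.4, 7.1]
opening: 0.238
grasp_force: 38.8
```

{"method": "carry_out", "body": {"targets": [{"dp": [0,0,-30],"yaw": 0},{"dp": [0,0,-80],"yaw": 0},{"dp": [0,0,-130],"yaw": 0},{"dp": [0,0,-170],"yaw": 0},{"dp": [0,0,-170],"yaw": 0}]}}

```text
clock: 3.58
eef_pos: [452.3, 351.5, 202.5]
tcp_rot: [3.135, 0.004, 2.803]
contact_force: [-0.2, 0.2, -0.3]
opening: 0.238
grasp_force: 39.3
```

{"method": "carry_out", "body": {"targets": [{"dp": [-296,-662,0],"yaw": 0},{"dp": [-296,-662,0],"yaw": 0},{"dp": [-296,-662,0],"yaw": 0},{"dp": [-296,-662,0],"yaw": 0},{"dp": [-296,-662,0],"yaw": 0},{"dp": [-296,-662,0],"yaw": 0},{"dp": [-296,-662,0],"yaw": 0},{"dp": [-296,-662,0],"yaw": 0},{"dp": [-296,-662,0],"yaw": 0},{"dp": [-296,-662,0],"yaw": 0},{"dp": [-296,-662,0],"yaw": 0},{"dp": [-296,-662,0],"yaw": 0}]}}

```text
clock: 5.08
eef_pos: [508.9, -375.3, 197.2]
tcp_rot: [-3.142, -0.001, 2.801]
contact_force: [0.3, 1.3, -0.3]
opening: 0.235
grasp_force: 39.4
```

{"method": "carry_out", "body": {"targets": [{"dp": [0,0,0],"yaw": 0},{"dp": [0,0,0],"yaw": 0}]}}

```text
clock: 5.32
eef_pos: [509.0, -371.6, 197.4]
tcp_rot: [3.141, -0.002, 2.802]
contact_force: [-0.7, 0.6, -0.5]
opening: 0.24
grasp_force: 39.4
```

```bash
python3 - <<'E'
from rig import r
from h import *
s,c,im,k=look(r,"w3",(450,-350),28)
print(s["opening"],s["tcp_rot"],s["qpos"][5])
E
```

```text
w3 clock 5.33 tcp [ 509.  -371.6  197.4] circ [ 448.75799561 -354.72698975] 46.9 ell ((448.64788818359375, -355.05438232421875), (45.32254409790039, 46.546939849853516), 60.211769104003906) uv [255.43364022 105.55666246]
0.2395233464493909 [ 3.14071652e+00 -1.78923028e-03  2.80245192e+00] -1.8650629062979145
```

View pics/w3.png

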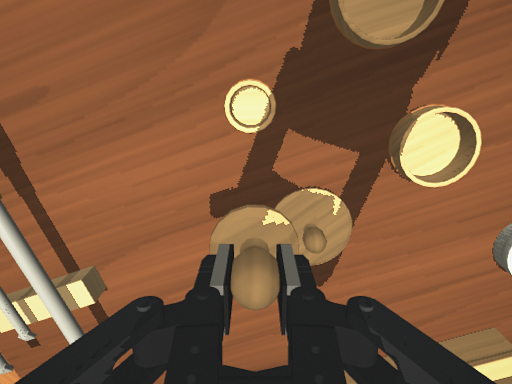

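Box_46 stands at pixel (250,106), 46.5 mm across and clear of the held lid. I'll hover over it, then correct.

{"method": "carry_out", "body": {"targets": [{"dp": [40,-2,20],"yaw": 0},{"dp": [60.5,-3.5,60],"yaw": 0},{"dp": [60.5,-3.5,105],"yaw": 0},{"dp": [60.5,-3.5,122],"yaw": 0},{"dp": [60.5,-3.5,122],"yaw": 0},{"dp": [60.5,-3.5,122],"yaw": 0}]}}

```text
clock: 6.12
eef_pos: [452.6, -356.2, 77.7]
tcp_rot: [-3.141, 0.002, 2.803]
contact_force: [0.7, 0.0, -0.2]
opening: 0.235
grasp_force: 39.4
```

{"method": "carry_out", "body": {"targets": [{"dp": [2.5,0.5,0],"yaw": 0},{"dp": [2.5,0.5,10],"yaw": 0},{"dp": [2.5,0.5,18],"yaw": 0},{"dp": [2.5,0.5,24],"yaw": 0},{"dp": [2.5,0.5,27],"yaw": 0},{"dp": [2.5,0.5,28],"yaw": 0},{"dp": [2.5,0.5,28],"yaw": 0}]}}

```text
clock: 7.0
eef_pos: [449.3, -354.7, 49.7]
tcp_rot: [-3.141, 0.0, 2.803]
contact_force: [-4.6, 3.1, 20.6]
opening: 0.239
grasp_force: 41.1
```

{"method": "carry_out", "body": {"targets": [{"dp": [2,0,0],"yaw": 0},{"dp": [2,0,0],"yaw": 0},{"dp": [2,0,0],"yaw": 0}], "fingers": -0.1}}

```text
clock: 7.38
eef_pos: [447.3, -353.7, 48.0]
tcp_rot: [3.141, -0.0, 2.803]
contact_force: [-0.5, 0.5, -0.2]
opening: 0.448
grasp_force: 0.0
```

{"method": "carry_out", "body": {"targets": [{"dp": [0,0,-25],"yaw": 0},{"dp": [0,0,-75],"yaw": 0},{"dp": [-50,20,-110],"yaw": 0},{"dp": [-100,40,-140],"yaw": 0},{"dp": [-150,55,-170],"yaw": 0},{"dp": [-175,64,-170],"yaw": 0},{"dp": [-175,64,-170],"yaw": 0},{"dp": [-175,64,-170],"yaw": 0}]}}

```text
clock: 8.38
eef_pos: [632.6, -351.3, 217.3]
tcp_rot: [3.141, -0.002, 2.803]
contact_force: [0.6, 0.3, -0.2]
opening: 0.452
grasp_force: 0.0
```

```bash
python3 - <<'E'
from rig import r
from h import *
s,c,im,k=look(r,"w4",(589,-335),14)
E
```

```text
w4 clock 8.38 tcp [ 632.6 -351.3  217.3] circ [ 587.10626221 -337.77709961] 88.5 ell ((587.160888671875, -338.03521728515625), (86.8182144165039, 87.97624206542969), 118.20230102539062) uv [255.63784609 120.31006006]
```

View pics/w4.png

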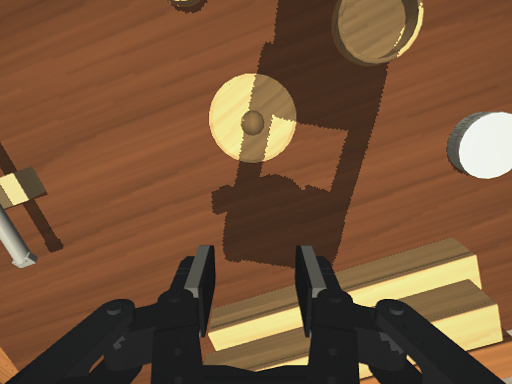

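lid_88 is at (253,118), 88 mm across and with nothing near it.

{"method": "carry_out", "body": {"targets": [{"dp": [30,-2,40],"yaw": 0},{"dp": [48,-2.5,95],"yaw": 0},{"dp": [48,-2.5,145],"yaw": 0},{"dp": [48,-2.5,176],"yaw": 0},{"dp": [48,-2.5,188],"yaw": 0},{"dp": [48,-2.5,188],"yaw": 0},{"dp": [48,-2.5,188],"yaw": 0}]}}

```text
clock: 9.3
eef_pos: [588.4, -338.6, 32.0]
tcp_rot: [-3.141, 0.002, 2.803]
contact_force: [-0.2, -0.2, 0.4]
opening: 0.452
grasp_force: 0.0
```

{"method": "carry_out", "body": {"targets": [{"dp": [0,0,0],"yaw": 0},{"dp": [0,0,0],"yaw": 0},{"dp": [0,0,0],"yaw": 0},{"dp": [0,0,0],"yaw": 0},{"dp": [0,0,0],"yaw": 0}], "fingers": -1}}

```text
clock: 9.93
eef_pos: [588.4, -338.5, 31.9]
tcp_rot: [-3.141, 0.002, 2.803]
contact_force: [-1.9, 0.0, 6.2]
opening: 0.235
grasp_force: 38.9
```

{"method": "carry_out", "body": {"targets": [{"dp": [0,0,-30],"yaw": 0},{"dp": [0,0,-80],"yaw": 0},{"dp": [20,10,-130],"yaw": 0},{"dp": [60,30,-170],"yaw": 0},{"dp": [100,50,-175],"yaw": 0},{"dp": [114,56,-175],"yaw": 0},{"dp": [114,56,-175],"yaw": 0},{"dp": [114,56,-175],"yaw": 0}]}}

```text
clock: 10.92
eef_pos: [499.6, -248.0, 205.3]
tcp_rot: [-3.141, 0.001, 2.803]
contact_force: [-0.3, 0.4, -0.2]
opening: 0.237
grasp_force: 39.3
```

```bash
python3 - <<'E'
from rig import r
from h import *
s,c,im,k=look(r,"w5",(403,-218),34)
E
```

```text
w5 clock 10.93 tcp [ 499.6 -248.   205.3] circ [ 398.1473999  -218.74412537] 87.7 ell ((398.3586120605469, -218.81539916992188), (86.00174713134766, 87.60773468017578), 160.7784881591797) uv [250.38198666  58.58695328]
```

View pics/w5.png

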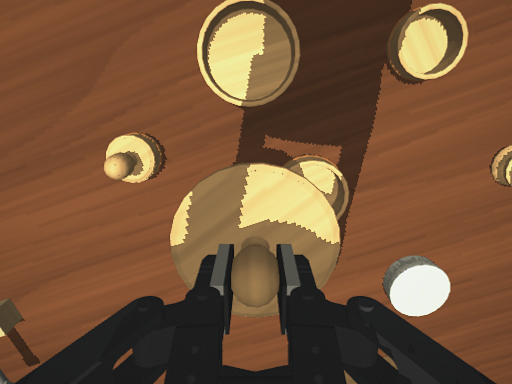

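Box_88 is at (249,52), 87.7 mm across. Lid_46 on its box at (135,157) looks level and home.

{"method": "carry_out", "body": {"targets": [{"dp": [50,-3,10],"yaw": 0},{"dp": [100,-6,40],"yaw": 0},{"dp": [104,-6,85],"yaw": 0},{"dp": [104,-6,115],"yaw": 0},{"dp": [104,-6,120],"yaw": 0},{"dp": [104,-6,120],"yaw": 0},{"dp": [104,-6,120],"yaw": 0}]}}

```text
clock: 11.85
eef_pos: [399.6, -219.0, 86.2]
tcp_rot: [-3.141, 0.002, 2.803]
contact_force: [0.8, -0.3, -1.1]
opening: 0.238
grasp_force: 39.3
```

{"method": "carry_out", "body": {"targets": [{"dp": [0,0,10],"yaw": 0},{"dp": [0,0,18],"yaw": 0},{"dp": [0,0,24],"yaw": 0},{"dp": [0,0,27],"yaw": 0},{"dp": [0,0,28.5],"yaw": 0},{"dp": [0,0,28.5],"yaw": 0}]}}

```text
clock: 12.6
eef_pos: [398.4, -218.3, 57.8]
tcp_rot: [3.141, -0.001, 2.803]
contact_force: [-5.9, 3.5, 21.4]
opening: 0.24
grasp_force: 41.3
```

{"method": "carry_out", "body": {"targets": [{"dp": [0,0,0],"yaw": 0},{"dp": [0,0,0],"yaw": 0},{"dp": [0,0,0],"yaw": 0}], "fingers": -0.1}}

```text
clock: 12.98
eef_pos: [398.6, -218.4, 56.7]
tcp_rot: [3.142, -0.0, 2.803]
contact_force: [-0.4, -0.7, 0.7]
opening: 0.452
grasp_force: 0.0
```

{"method": "carry_out", "body": {"targets": [{"dp": [0,0,-30],"yaw": 0},{"dp": [0,0,-80],"yaw": 0},{"dp": [0,30,-130],"yaw": 0},{"dp": [-44,443,-160],"yaw": 0},{"dp": [-44,443,-160],"yaw": 0},{"dp": [-44,443,-160],"yaw": 0},{"dp": [-44,443,-160],"yaw": 0},{"dp": [-44,443,-160],"yaw": 0},{"dp": [-44,443,-160],"yaw": 0},{"dp": [-44,443,-160],"yaw": 0},{"dp": [-44,443,-160],"yaw": 0},{"dp": [-44,443,-160],"yaw": 0}]}}

```text
clock: 14.48
eef_pos: [586.6, 184.3, 216.1]
tcp_rot: [-3.14, -0.001, 2.803]
contact_force: [-0.5, 0.4, -0.8]
opening: 0.449
grasp_force: 0.0
```

```bash
python3 - <<'E'
from rig import r
from h import *
s,c,im,k=look(r,"w6",(538,202),14)
E
```

```text
w6 clock 14.47 tcp [586.6 184.3 216.1] circ [536.9855957  202.42462158] 74.4 ell ((536.9000244140625, 202.56106567382812), (73.40225219726562, 73.9508056640625), 40.338497161865234) uv [255.55632834 114.9280556 ]
```

View pics/w6.png

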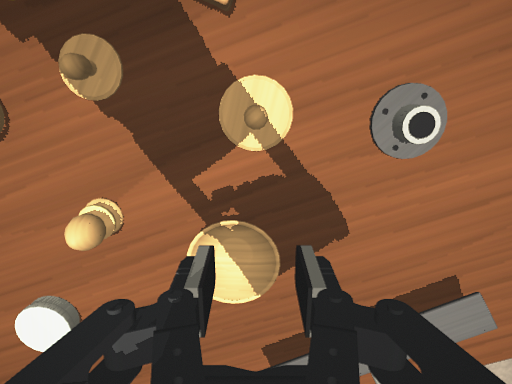

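lid_74 is at (256,113), 74 mm across. The bowl and finial are clear of it.

{"method": "carry_out", "body": {"targets": [{"dp": [30,0.5,40],"yaw": 0},{"dp": [53,1,95],"yaw": 0},{"dp": [53,1,145],"yaw": 0},{"dp": [53,1,176],"yaw": 0},{"dp": [53,1,188],"yaw": 0},{"dp": [53,1,188],"yaw": 0},{"dp": [53,1,188],"yaw": 0}]}}

```text
clock: 15.4
eef_pos: [538.6, 203.4, 30.2]
tcp_rot: [3.14, 0.002, 2.802]
contact_force: [0.8, 0.1, -0.4]
opening: 0.445
grasp_force: 0.0
```

{"method": "carry_out", "body": {"targets": [{"dp": [0,0,0],"yaw": 0},{"dp": [0,0,0],"yaw": 0},{"dp": [0,0,0],"yaw": 0},{"dp": [0,0,0],"yaw": 0},{"dp": [0,0,0],"yaw": 0}], "fingers": -1}}

```text
clock: 16.02
eef_pos: [538.5, 203.6, 30.1]
tcp_rot: [3.14, 0.002, 2.803]
contact_force: [-0.6, -0.8, 7.1]
opening: 0.238
grasp_force: 38.9
```

{"method": "carry_out", "body": {"targets": [{"dp": [0,0,-30],"yaw": 0},{"dp": [0,0,-80],"yaw": 0},{"dp": [0,0,-135],"yaw": 0},{"dp": [-230,-384,-175],"yaw": 0},{"dp": [-230,-384,-175],"yaw": 0},{"dp": [-230,-384,-175],"yaw": 0},{"dp": [-230,-384,-175],"yaw": 0},{"dp": [-230,-384,-175],"yaw": 0},{"dp": [-230,-384,-175],"yaw": 0},{"dp": [-230,-384,-175],"yaw": 0},{"dp": [-230,-384,-175],"yaw": 0},{"dp": [-230,-384,-175],"yaw": 0}]}}

```text
clock: 17.52
eef_pos: [626.7, -235.5, 203.8]
tcp_rot: [3.141, -0.0, 2.801]
contact_force: [0.7, 0.7, -1.1]
opening: 0.239
grasp_force: 39.4
```

{"method": "carry_out", "body": {"targets": [{"dp": [0,0,0],"yaw": 0},{"dp": [0,0,0],"yaw": 0}]}}

```text
clock: 17.77
eef_pos: [626.9, -233.6, 203.8]
tcp_rot: [3.141, -0.0, 2.805]
contact_force: [-0.1, 0.5, -1.3]
opening: 0.239
grasp_force: 39.4
```

```bash
python3 - <<'E'
from rig import r
from h import *
s,c,im,k=look(r,"w7",(539,-204),32)
E
```

```text
w7 clock 17.77 tcp [ 626.9 -233.6  203.8] circ [ 540.32855225 -204.64900208] 73.6 ell ((540.5068969726562, -204.73826599121094), (72.69654083251953, 73.2522964477539), 152.6614227294922) uv [253.39569418  69.38925883]
```

View pics/w7.png

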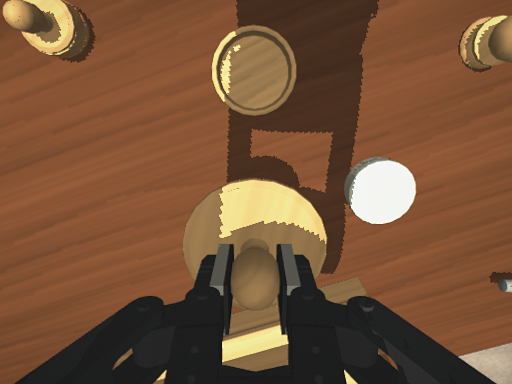

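Box_74 is at (254,70), 73.6 mm across and unobstructed.

{"method": "carry_out", "body": {"targets": [{"dp": [50,-1,10],"yaw": 0},{"dp": [90,-1.5,45],"yaw": 0},{"dp": [90,-1.5,90],"yaw": 0},{"dp": [90,-1.5,117],"yaw": 0},{"dp": [90,-1.5,122],"yaw": 0},{"dp": [90,-1.5,122],"yaw": 0},{"dp": [90,-1.5,122],"yaw": 0}]}}

```text
clock: 18.7
eef_pos: [542.6, -206.9, 83.1]
tcp_rot: [-3.142, 0.002, 2.803]
contact_force: [0.3, 0.2, 0.2]
opening: 0.239
grasp_force: 39.4
```

Correction (-1.1, +1.8) in world is about +1.5, +1.5 in tool axes, with 29 mm down to the seat.

{"method": "carry_out", "body": {"targets": [{"dp": [1.5,1.5,6],"yaw": 0},{"dp": [1.5,1.5,15],"yaw": 0},{"dp": [1.5,1.5,22],"yaw": 0},{"dp": [1.5,1.5,26],"yaw": 0},{"dp": [1.5,1.5,29],"yaw": 0},{"dp": [1.5,1.5,29],"yaw": 0}]}}

```text
clock: 19.45
eef_pos: [540.4, -204.9, 54.0]
tcp_rot: [-3.141, -0.001, 2.803]
contact_force: [-7.0, 2.6, 16.9]
opening: 0.235
grasp_force: 41.0
```

{"method": "carry_out", "body": {"targets": [{"dp": [0,0,0],"yaw": 0},{"dp": [0,0,0],"yaw": 0},{"dp": [0,0,0],"yaw": 0}], "fingers": -0.1}}

```text
clock: 19.82
eef_pos: [540.7, -204.8, 52.6]
tcp_rot: [3.142, -0.0, 2.803]
contact_force: [0.2, -0.7, 0.3]
opening: 0.448
grasp_force: 0.0
```

{"method": "carry_out", "body": {"targets": [{"dp": [0,0,-30],"yaw": 0},{"dp": [0,0,-80],"yaw": 0},{"dp": [0,0,-135],"yaw": 0},{"dp": [133,226,-160],"yaw": 0},{"dp": [133,226,-160],"yaw": 0},{"dp": [133,226,-160],"yaw": 0},{"dp": [133,226,-160],"yaw": 0},{"dp": [133,226,-160],"yaw": 0},{"dp": [133,226,-160],"yaw": 0},{"dp": [133,226,-160],"yaw": 0},{"dp": [133,226,-160],"yaw": 0}]}}

```text
clock: 21.2
eef_pos: [490.5, 51.3, 212.5]
tcp_rot: [-3.141, -0.0, 2.801]
contact_force: [-0.2, 0.8, 0.7]
opening: 0.451
grasp_force: 0.0
```

```bash
python3 - <<'E'
from rig import r
from h import *
s,c,im,k=look(r,"w8",(442,69),14)
E
```

```text
w8 clock 21.2 tcp [490.5  51.3 212.5] circ [444.31954956  67.60879517] 59.6 ell ((444.18798828125, 67.68472290039062), (58.82747268676758, 59.261138916015625), 146.95384216308594) uv [255.36212966 115.14688168]
```

View pics/w8.png

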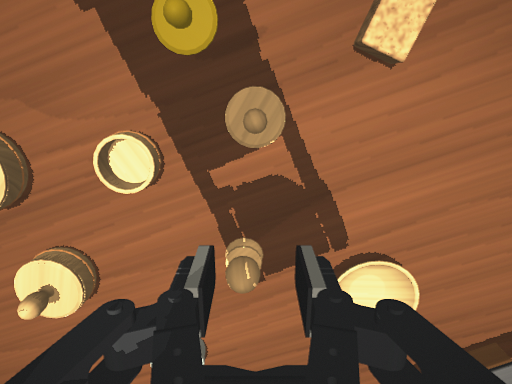

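The pale lid_60 is at (255,117), 59.6 mm across. The yellow look-alike at (184,20) and the finial at (243,262) are clear of it.

{"method": "carry_out", "body": {"targets": [{"dp": [30,0,35],"yaw": 0},{"dp": [49.5,0,90],"yaw": 0},{"dp": [49.5,0,140],"yaw": 0},{"dp": [49.5,0,171],"yaw": 0},{"dp": [49.5,0,183.5],"yaw": 0},{"dp": [49.5,0,183.5],"yaw": 0},{"dp": [49.5,0,183.5],"yaw": 0}]}}

```text
clock: 22.12
eef_pos: [444.6, 68.9, 30.3]
tcp_rot: [3.141, 0.002, 2.802]
contact_force: [0.9, -0.6, -0.1]
opening: 0.451
grasp_force: 0.0
```

{"method": "carry_out", "body": {"targets": [{"dp": [0,0,0],"yaw": 0},{"dp": [0,0,0],"yaw": 0},{"dp": [0,0,0],"yaw": 0},{"dp": [0,0,0],"yaw": 0},{"dp": [0,0,0],"yaw": 0}], "fingers": -1}}

```text
clock: 22.75
eef_pos: [444.6, 69.0, 30.3]
tcp_rot: [3.141, 0.002, 2.803]
contact_force: [0.2, -1.4, 7.8]
opening: 0.238
grasp_force: 39.1
```

{"method": "carry_out", "body": {"targets": [{"dp": [0,0,-30],"yaw": 0},{"dp": [0,0,-80],"yaw": 0},{"dp": [0,0,-135],"yaw": 0},{"dp": [-134,-132,-175],"yaw": 0},{"dp": [-134,-132,-175],"yaw": 0},{"dp": [-134,-132,-175],"yaw": 0},{"dp": [-134,-132,-175],"yaw": 0},{"dp": [-134,-132,-175],"yaw": 0},{"dp": [-134,-132,-175],"yaw": 0}]}}

```text
clock: 23.88
eef_pos: [525.2, -98.9, 203.9]
tcp_rot: [3.142, -0.001, 2.804]
contact_force: [-0.2, 0.9, 0.7]
opening: 0.241
grasp_force: 39.6
```

```bash
python3 - <<'E'
from rig import r
from h import *
s,c,im,k=look(r,"w9",(442,-70),30)
E
```

```text
w9 clock 23.88 tcp [525.2 -98.9 203.9] circ [441.79574585 -67.69271851] 59.2 ell ((441.8232421875, -67.62680053710938), (58.3437614440918, 58.77912521362305), 144.38912963867188) uv [254.41813404  75.24631651]
```

View pics/w9.png

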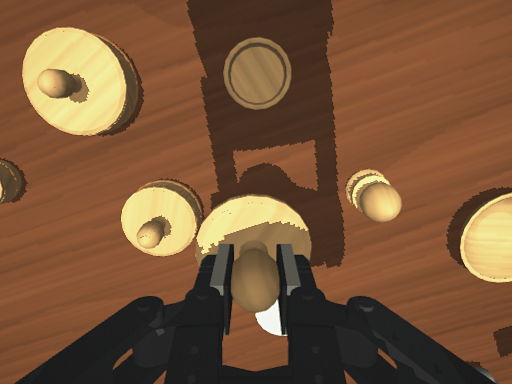

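Box_60 is at (257,73), 59 mm across. Lids 88 and 74 look properly seated at (80,82) and (160,218).

{"method": "carry_out", "body": {"targets": [{"dp": [50,1,10],"yaw": 0},{"dp": [89,2,45],"yaw": 0},{"dp": [89,2,90],"yaw": 0},{"dp": [89,2,117],"yaw": 0},{"dp": [89,2,122],"yaw": 0},{"dp": [89,2,122],"yaw": 0},{"dp": [89,2,122],"yaw": 0}]}}

```text
clock: 24.8
eef_pos: [443.7, -68.5, 83.3]
tcp_rot: [3.141, 0.002, 2.803]
contact_force: [-0.0, -0.5, -0.9]
opening: 0.24
grasp_force: 39.6
```

{"method": "carry_out", "body": {"targets": [{"dp": [1,0,6],"yaw": 0},{"dp": [1,0,15],"yaw": 0},{"dp": [1,0,23],"yaw": 0},{"dp": [1,0,27],"yaw": 0},{"dp": [1,0,31],"yaw": 0},{"dp": [1,0,31],"yaw": 0}]}}

```text
clock: 25.55
eef_pos: [441.8, -68.8, 51.7]
tcp_rot: [-3.141, -0.0, 2.803]
contact_force: [-3.4, -4.8, 10.5]
opening: 0.238
grasp_force: 40.5
```

Seated. I'll release, rise and step aside so the top view is clear.

{"method": "carry_out", "body": {"targets": [{"dp": [0,0,0],"yaw": 0},{"dp": [0,0,0],"yaw": 0},{"dp": [0,0,0],"yaw": 0}], "fingers": -0.1}}

```text
clock: 25.92
eef_pos: [442.0, -68.2, 51.2]
tcp_rot: [3.142, -0.0, 2.803]
contact_force: [0.1, 0.8, 0.2]
opening: 0.45
grasp_force: 0.0
```

{"method": "carry_out", "body": {"targets": [{"dp": [0,0,-30],"yaw": 0},{"dp": [0,0,-80],"yaw": 0},{"dp": [0,0,-140],"yaw": 0},{"dp": [90,260,-200],"yaw": 0},{"dp": [90,260,-200],"yaw": 0},{"dp": [90,260,-200],"yaw": 0},{"dp": [90,260,-200],"yaw": 0},{"dp": [90,260,-200],"yaw": 0},{"dp": [90,260,-200],"yaw": 0},{"dp": [90,260,-200],"yaw": 0}]}}

```text
clock: 27.18
eef_pos: [443.0, 206.3, 250.8]
tcp_rot: [-3.141, -0.001, 2.803]
contact_force: [0.6, -0.0, 1.1]
opening: 0.451
grasp_force: 0.0
```

```bash
python3 - <<'E'
from rig import r
from h import *
s=r.sense();print(s["clock"],s["eef_pos"])
im=r.grab_frame("scene")[...,::-1]; cv2.imwrite("pics/s9.png",cv2.resize(im[70:330,60:330],None,fx=2.2,fy=2.2,interpolation=cv2.INTER_CUBIC))
E
```

```text
27.175 [443.04194556 206.25483108 250.79971922]
```

View pics/s9.png

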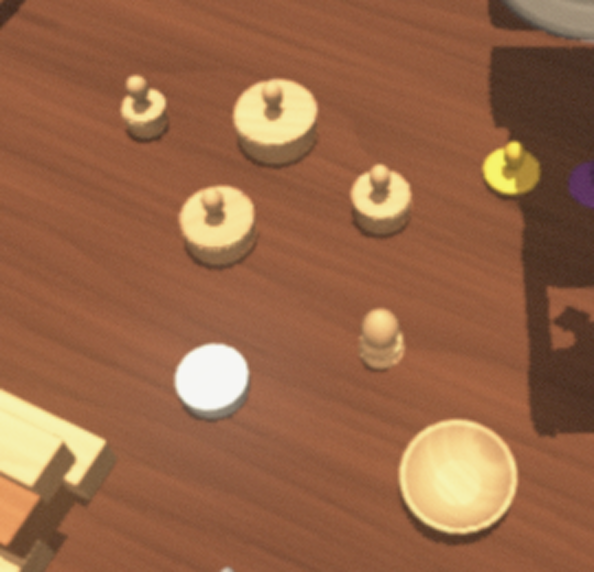

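All four boxes are closed with level lids: 46 at (144,110), 88 at (275,120), 74 at (218,225) and 60 at (380,200). The finial and bowl stand where they were.

```bash
python3 -c "
from rig import r
print(r.sign_off())"
```

```text
the job is handed in; nothing more can be done
None
```

I put all four lids on their matching boxes and handed the job in at about 27 s; the last camera view shows them seated and level with the finial and bowl where they were, but no verdict came back.

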